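Hold the sprung heater lid at its vent mark

ROBOT

A 7-joint arm with a two-finger parallel gripper is mounted at the origin on a cart in front of the work surface, level with it; the furniture and walls round the work are solid. World frame = base frame: x ahead of the robot, y to its left, z up, the work surface at z = 0. Lengths are in m, angles in rad, forces in N, time in s.
With the tool pointing down it reaches from about 0.35 to 0.9 m from the base axis. Payload 19.9 kg.
Tool frame: the origin (TCP) lies between the finger pads; the fingertips stand 19 mm ahead of it and the grasp point (between the pads) is the TCP; z points along the fingers, y is the line along which they close (so a half turn about z gives the same grasp; the last joint's range is limited). The gripper opens to 94 mm and grips with 3 to 60 N. Pads are 16 mm wide; open, the fingers measure 119 mm over their backs; the gripper's body (75 mm by 177 mm) begins 78 mm behind the grasp point.
Start: joints at [1.159, 0.417, -0.01, 1.614, 0.005, 1.111, -0.053], TCP at [0.226, -0.583, 0.224] pointing down, gripper open.
Joint ranges: [-2.81, 2.81], [-0.39, 2.02], [-1.27, 1.25], [0.06, 2.57], [-1.19, 4.33], [0.19, 2], [-2.82, 2.82]. Speed limits (rad/s): [1.89, 1.89, 2.39, 2.39, 3.01, 3.01, 3.01].

INTERFACE

Orientations are given as a 3x3 rotation matrix whose columns are the frame's x, y, z axes.
In Python, from rig import robot gives the robot as it stands. Calls block until the motion is done:
- robot.move_ptp(position, orientation): joint-space move of the TCP to a pose.
- robot.move_linear(position, velocity=0.15, frame=None, threshold=None): straight line of the TCP; frame=None keeps the orientation; velocity is the mean speed in m/s. With threshold (N) it stops when the force on the tool has changed by that much, and returns True; else False.
- robot.goto_joints(angles): joint-space move.
- robot.gripper_to(opening): finger opening in m; the grip force is fixed at half the most; returns when the fingers have stopped.
- robot.pause(seconds).
- robot.ik(position, orientation): joint angles nearest the present ones, or None.
- robot.get_state(): the state.
- robot.grab_frame(name): name is "scene" or "top" or "wrist"; returns the picture (384x512x3 uint8, red, green, blue); there is no depth.
- robot.camera_info(name): a dict with "fx", "fy", "cx", "cy" (pixels), "rvec" (rotation vector, rad) and "tvec" (3), from world to camera coordinates, as OpenCV has them. Camera axes: x right, y down, z forward; pixel columns grow to the right and rows downward; lengths in m; the calibration is good to about 2 mm. A picture is of the moment at which its call begins: read the wrist's pose just before it. camera_info takes no time and is no camera call; for the wrist camera it gives the pose at the moment of the call.
A pose or a line that the arm cannot do raises robot.PlanningError and nothing moves.
- robot.sign_off(): hands the job in; it is judged then, once.
The state is a dict: "time": time; "qpos": joint angles; "joint_vel": joint speeds; "effort": joint torques, N m; "ee_pos": TCP position; "tool_rot": TCP orientation; "force": force on the tool from outside, world axes, zero at the start; "moment": the same for the moment, N m; "opening": finger opening in m; "grasp_force": force on a finger pad.
Only numpy, scipy, OpenCV 4.12 (cv2) and the standard library are available. Lean on these libraries where they do the work, as an engineer would, in place of code of your own. Each camera call takes 0.05 s, during which the arm holds its last target. There are 200 camera calls.

TASK

The dry-block heater has to be vented: first take the rubber stopper that was left on its closed lid and set it down in the blue tray. Then lift the sprung lid, which has a black bar handle at its front, until the red pin on the lid's side stands midway between the two yellow prongs, and finish while still holding the lid steady there with the fingers, since it falls shut when let go. Leave the yellow prongs where they are set, and leave the petri dish, flask and beaker standing where they are.

Things in the scene. Friction and masses are not known exactly. Their poses are not given: they have to be found in the camera images.
- heater: white box-shaped dry-block heater fixed to the bench, 110 (x) x 130 (y) mm, 82 high, grey lid. Origin: centre of its underside; +x points to its rear (hinge), -x to its front (handle), +y to the side with steel arc, yellow prongs and red pin; the prongs stand up to 190 mm above the bench, keep clear of them. Fixed shelves begin about 0.7 m ahead of the robot, 0.33 m above the bench
- lid (a joint): opening angle of the lid, rad: 0 shut, grows as the front edge rises, up to 1.4. A spring and the weight push it shut: about 3.5 N upward at the handle bar to start, 5 N at 0.7 rad; it does not stay open by itself
- lid_hinge (a point): middle of the hinge axis, at heater x +55, z +88 mm; moves with the lid. Its y axis is the hinge axis; its x axis runs in the plane of the lid, away from the handle, so the front edge lies at its -x. The lid is 110 x 130 mm, 12 mm thick (shut: flat black top at 94 mm above the bench), front edge at x -112 mm
- lid_handle (a point): centre of the handle bar: a round black bar, 10 mm thick, along the heater's y, 90 mm free length between its two arms; 152 mm from the hinge axis, in the lid's plane and 40 mm in front of the lid's front edge (35 mm clear gap for a finger between bar and lid; the other side is open). Same axes as lid_hinge. The bar can turn between the fingers as the lid opens
- lid_pin (a point): outer end of the red pin, 5 mm thick, that sticks out 20 mm from the lid's +y side, 105 mm from the hinge axis and 85 mm to +y of the middle
- fork (a joint): angle at which the two yellow prongs are set, rad about the same hinge axis and with the same zero as the lid joint; the pin is midway between the prongs when joint lid equals joint fork. Between 0.35 and 0.7; held by friction
- fork_mark (a point): point midway between the two yellow prongs, 105 mm from the hinge axis and 85 mm to +y of its middle; its x axis is the direction the lid's x axis should take. The prongs lie 0.13 rad (14 mm) to either side of it, each 5 mm thick
- stopper: red-brown rubber stopper, a cone 26 high, 27 mm wide at its top and narrower at the foot, standing on the lid. Origin: centre of its underside. Loose, some 20 g
- tray: blue open tray fixed to the bench, 100 (x) x 120 (y) mm, walls 4 mm thick and 18 mm high, inner floor 4 mm above the bench. Origin: centre of its underside
- petri_dish: clear lidded petri dish, 66 mm wide, 15 high, loose; origin at the centre of its underside
- flask: conical flask with pink content, 83 mm wide, 106 high, loose; origin at the centre of its underside
- beaker: clear empty beaker, 40 x 44 mm, 60 high, loose; origin at the centre of its underside

How it is judged:
On the way, in this order (a step that is already met when the one before it is completed fails the run):
1. the stopper rests released in the blue tray while the lid is shut (x of stopper in the frame of tray between -0.046 and 0.046 m and y of stopper in the frame of tray between -0.056 and 0.056 m and height (world z) of stopper below 0.03 m and contact force between stopper and tray above 0.03 N and linear speed of stopper below 0.02 m/s and angular speed of stopper below 0.3 rad/s and contact force between stopper and the arm below 0.02 N and contact force between stopper and the fingers below 0.02 N and value of joint lid below 0.08 rad), for 0.2 s.
2. the fingers hold the lid with its pin between the yellow prongs (angle between the x axis of lid_hinge and the x axis of fork_mark, either way round below 0.09 rad and velocity of joint lid between -0.06 and 0.06 rad/s and contact force between the fingers and lid above 1.5 N), for 0.5 s.
At the end, for the whole second after the job is handed in: The fingers carry the lid (more than 1.5 N) and hold it still (under 0.06 rad/s) within 0.09 rad of the angle at which its pin is midway between the prongs; the stopper lies at rest and released in the tray; the prongs have moved less than 4 mm (all of step 2 and x of stopper in the frame of tray between -0.046 and 0.046 m and y of stopper in the frame of tray between -0.056 and 0.056 m and height (world z) of stopper below 0.03 m and contact force between stopper and tray above 0.03 N and linear speed of stopper below 0.02 m/s and angular speed of stopper below 0.3 rad/s and contact force between stopper and the arm below 0.02 N and contact force between stopper and the fingers below 0.02 N and distance of fork_mark from where it was at the start of the episode below 0.004 m); the arm keeps its last pose, push and grip.
It fails at once if the yellow prongs were moved from their setting (distance of fork_mark from where it was at the start of the episode above 0.006 m).
It fails at once if the petri dish was pushed away or tipped over (distance of petri_dish from where it was at the start of the episode above 0.03 m or angle between petri_dish's own z axis and vertical above 0.4 rad).
It fails at once if the conical flask was pushed away or tipped over (distance of flask from where it was at the start of the episode above 0.03 m or angle between flask's own z axis and vertical above 0.4 rad).
It fails at once if the beaker was pushed away or tipped over (distance of beaker from where it was at the start of the episode above 0.03 m or angle between beaker's own z axis and vertical above 0.4 rad).
It also fails if it takes over 67 s, if anything falls off the work surface, if the arm or the gripper's body presses on something with over 40 N, if the wrist force passes 120 N, or if a joint passes its speed limit or range.

## Working session

There is one attempt and no reset: what is moved stays moved. The work goes in short steps, each a Python script; the robot and the scene stay as the last script left them, time stands still between calls to the robot, and variables do not carry over. Pictures are saved under pics/ and viewed, at most 10 in all, crops included, and the job is handed in when it is done.

```bash
mkdir -p pics; ls; python3 - <<'E'
from rig import robot
import cv2,numpy as np
for n in("scene","top"):
    f=robot.grab_frame(n); cv2.imwrite(f"pics/{n}0.png",cv2.cvtColor(f,cv2.COLOR_RGB2BGR))
    c=robot.camera_info(n); R=cv2.Rodrigues(np.array(c["rvec"]))[0]; print(n,c["fx"],c["cx"],c["cy"],"pos",(-R.T@np.array(c["tvec"])).round(3),R[2].round(3))
E
```

```text
pics
scene 366.0356848599491 245.3378633683325 191.71720694234642 pos [-0.176  0.763  0.738] [ 0.556 -0.62  -0.554]
top 375.29951705353255 252.07975814645556 190.78098750911855 pos [0.412 0.057 1.142] [ 0.071 -0.014 -0.997]
```

View pics/scene0.png

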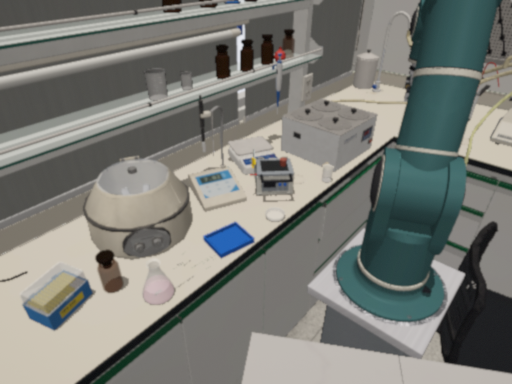

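View pics/top0.png

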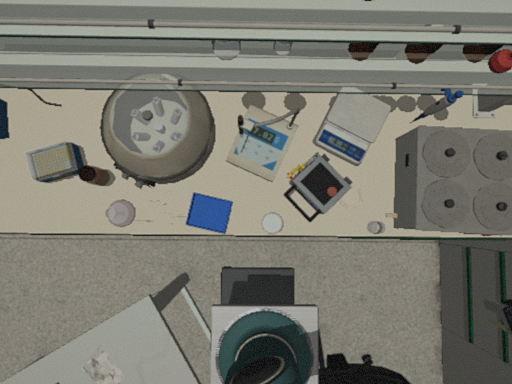

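The scene view shows the heater at about (273,175), the tray at (229,240), the petri dish at (275,215) and the flask at (158,285). In the top view the heater is at (320,185), turned, with its handle toward the lower left at (302,205). The stopper is at (332,191), prongs at (296,172), tray at (209,213), dish at (272,223), and beaker probably at (375,228).

```bash
cat > h.py <<'E'
from rig import robot
import cv2,numpy as np
def ray(n,uv,c=None):
    c=c or robot.camera_info(n); R=cv2.Rodrigues(np.array(c["rvec"]))[0]
    d=R.T@np.array([(uv[0]-c["cx"])/c["fx"],(uv[1]-c["cy"])/c["fy"],1]); return -R.T@np.array(c["tvec"]),d/np.linalg.norm(d)
def onz(n,uv,z,c=None):
    o,d=ray(n,uv,c); return o+d*(z-o[2])/d[2]
def proj(n,p,c=None):
    c=c or robot.camera_info(n); K=np.array([[c["fx"],0,c["cx"]],[0,c["fy"],c["cy"]],[0,0,1.]])
    return cv2.projectPoints(np.array(p,float).reshape(-1,3),np.array(c["rvec"]),np.array(c["tvec"]),K,None)[0][:,0]
def tri(a,b):
    (o,d),(p,e)=a,b; s=np.linalg.lstsq(np.c_[d,-e],p-o,rcond=None)[0]; x,y=o+s[0]*d,p+s[1]*e
    return (x+y)/2,np.linalg.norm(x-y)
def blobs(img,lo,hi,amin=3):
    m=cv2.inRange(cv2.cvtColor(img,cv2.COLOR_RGB2HSV),lo,hi); n,_,s,c=cv2.connectedComponentsWithStats(m)
    return [(c[i].round(1),s[i].tolist()) for i in range(1,n) if s[i,4]>=amin],m
E
python3 - <<'E'
from h import *
t=cv2.imread("pics/top0.png");s=cv2.imread("pics/scene0.png")
a=cv2.resize(t[140:230,270:360],(540,540),interpolation=cv2.INTER_CUBIC)
b=cv2.resize(s[145:205,240:305],None,fx=4,fy=540/60,interpolation=cv2.INTER_CUBIC) 
b=cv2.resize(s[140:205,240:305],(540,540),interpolation=cv2.INTER_CUBIC)
cv2.imwrite("pics/c0.png",cv2.resize(np.hstack([a,b]),(800,400)))
for n,i in(("top",t),("scene",s)):
    r=cv2.cvtColor(i,cv2.COLOR_BGR2RGB)
    for nm,lo,hi in(("yel",(20,120,100),(35,255,255)),("blue",(105,180,80),(125,255,255)),("red",(0,110,60),(8,255,255)),("red2",(172,110,60),(180,255,255))):
        print(n,nm,[x for x in blobs(r,lo,hi)[0]])
print("tray",onz("top",(209,213),.01),"dish",onz("top",(272,223),.008),"flask",onz("top",(121,213),.04),"beaker?",onz("top",(375,228),.03))
print("stop",onz("top",(332,191),.12))
E
```

```text
top yel [(array([296.1, 169.8]), [287, 164, 18, 14, 71])]
top blue [(array([447.7,  92.2]), [446, 91, 4, 3, 6]), (array([459.8,  93.8]), [458, 92, 4, 5, 8]), (array([452.8, 100.3]), [451, 99, 4, 3, 6]), (array([324.2, 132. ]), [324, 131, 2, 3, 4]), (array([329.3, 134.1]), [327, 132, 6, 4, 11]), (array([320.9, 138.4]), [320, 137, 3, 4, 7]), (array([338.7, 138.5]), [337, 137, 5, 4, 6]), (array([324.6, 141.3]), [323, 140, 4, 4, 7]), (array([330. , 144.8]), [328, 144, 5, 3, 5]), (array([337.5, 148.5]), [336, 148, 4, 2, 4]), (array([346.6, 153.1]), [344, 151, 7, 5, 8]), (array([357.8, 158.8]), [357, 158, 3, 2, 4]), (array([210.9, 213.1]), [187, 194, 44, 39, 464]), (array([193.2, 203.9]), [191, 200, 5, 8, 18]), (array([214.5, 204.8]), [213, 204, 4, 3, 6]), (array([192.3, 213.9]), [189, 209, 8, 11, 21]), (array([208.3, 216. ]), [205, 215, 7, 4, 10]), (array([214.8, 223.8]), [214, 223, 3, 2, 4]), (array([218. , 225.5]), [217, 225, 3, 2, 4])]
top red [(array([501.4,  60.4]), [490, 50, 22, 23, 384]), (array([291.8, 177.8]), [291, 177, 3, 3, 6]), (array([331.3, 191.1]), [327, 187, 10, 10, 78]), (array([487., 235.]), [485, 235, 5, 1, 5])]
top red2 [(array([503.8,  68.6]), [502, 68, 4, 2, 5])]
scene yel [(array([253.2, 162.1]), [252, 158, 4, 10, 30]), (array([ 72.1, 304. ]), [61, 293, 22, 24, 124])]
scene blue [(array([228.3, 239.3]), [205, 224, 48, 32, 858])]
scene red [(array([279.7,  53.3]), [274, 47, 12, 13, 69]), (array([282.6, 162.1]), [280, 158, 6, 9, 47])]
scene red2 [(array([277.2,  56.4]), [276, 53, 3, 8, 9]), (array([281. ,  53.4]), [279, 52, 4, 5, 7]), (array([365.7, 132.7]), [365, 132, 2, 2, 3])]
tray [0.42397324 0.17085197 0.01      ] dish [ 0.39577057 -0.01899553  0.008     ] flask [0.42114095 0.42410114 0.04      ] beaker? [ 0.38417896 -0.32307155  0.03      ]
stop [ 0.48617694 -0.17535737  0.12      ]
```

View pics/c0.png

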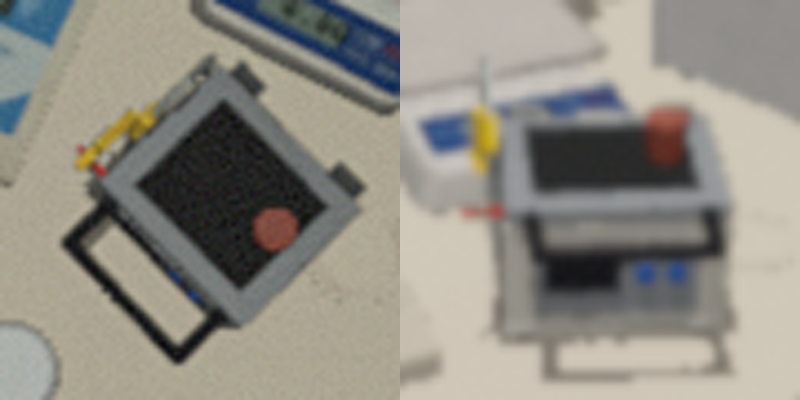

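The crop shows the lid corners at crop pixels (98,182), (215,70), (360,210) and (240,325). The handle bar runs (65,240)–(178,360), the stopper is at (275,230), the prongs span (80,160)–(155,115), and the red pin is at about (90,160). Next I compute the pose and move over it for a wrist view.

```bash
cat >> h.py <<'E'
def down(yaw): # tool y along horizontal heading yaw, z down
    y=np.array([np.cos(yaw),np.sin(yaw),0]); z=np.array([0,0,-1.]); return np.c_[np.cross(y,z),y,z]
E
python3 - <<'E'
from h import *
f=lambda c:(np.array(c)/4.444+[270,140]-.4)
L,T,Rr,B=[onz("top",f(c),.094) for c in((98,182),(215,70),(360,210),(240,325))]
print("sides",[np.linalg.norm(a-b).round(3) for a,b in((L,T),(T,Rr),(Rr,B),(B,L))])
ex=(T+Rr-L-B)[:2]; ey=(L+T-B-Rr)[:2]
yaw=np.arctan2(ex[1],ex[0]); yaw2=np.arctan2(-ey[0],ey[1]); print("yaw",yaw,yaw2)
yaw=(yaw+yaw2)/2; c=(L+T+Rr+B)/4; print("lid centre",c)
h=onz("top",f((122,300)),.088); print("bar",h,"rel",[np.dot((h-c)[:2],v) for v in((np.cos(yaw),np.sin(yaw)),(-np.sin(yaw),np.cos(yaw)))])
S,e=tri(ray("top",(331.3,191.1)),ray("scene",(282.6,162.1)));print("stopper",S,e)
F,e=tri(ray("top",(296.1,169.8)),ray("scene",(253.2,162.1)));print("fork",F,e)
q0=robot.get_state()["qpos"]
for y in(yaw,yaw+np.pi):
    print([np.round(robot.ik(p,down(y)),2) if robot.ik(p,down(y)) is not None else None for p in((.486,-.175,.3),(h[0],h[1],.088),(.424,.171,.03))])
q=[robot.ik((.486,-.175,.30),down(y)) for y in(yaw,yaw+np.pi)]
q=min([a for a in q if a is not None],key=lambda a:abs(a[6]))
robot.goto_joints(q); robot.gripper_to(.06)
c=robot.camera_info("wrist"); im=robot.grab_frame("wrist"); cv2.imwrite("pics/w1.png",cv2.cvtColor(im,cv2.COLOR_RGB2BGR))
import pickle; pickle.dump(c,open("w1.pkl","wb")); s=robot.get_state(); print(s["time"],s["ee_pos"],s["tool_rot"],q)
E
```

```text
sides [np.float64(0.104), np.float64(0.127), np.float64(0.106), np.float64(0.127)]
yaw -0.8023840986569454 -0.7751332984719237
lid centre [ 0.50804264 -0.15027535  0.094     ]
bar [ 0.4420675  -0.08383456  0.088     ] rel [np.float64(-0.09363278149600243), np.float64(1.4606894661380043e-05)]
stopper [ 0.48724018 -0.17685435  0.10413586] 0.0005208287082454846
fork [ 0.54167996 -0.07691971  0.12584773] 0.0027280171491953988
[array([ 0.6 ,  0.17, -0.36,  1.78,  0.06,  1.21, -0.56]), array([ 0.5 ,  0.34, -0.44,  2.14,  0.22,  0.71, -0.87]), array([ 0.17,  0.55, -0.74,  2.14,  0.6 ,  0.67, -1.77])]
[array([ 1.19,  0.3 , -1.08,  1.76,  0.28,  1.25,  2.39]), array([ 1.01,  0.54, -1.08,  2.12,  0.65,  0.85,  1.89]), array([ 0.42,  0.73, -1.09,  2.13,  0.9 ,  0.85,  1.13])]
2.6333 [ 0.48599789 -0.17498964  0.30002311] [[ 7.09458993e-01  7.04746718e-01  1.48437909e-05]
 [ 7.04746718e-01 -7.09458992e-01 -3.43230765e-05]
 [-1.36580146e-05  3.48119282e-05 -9.99999999e-01]] [ 0.60089785  0.17171228 -0.35567341  1.77576428  0.06375065  1.20535129
 -0.56153437]
```

View pics/w1.png

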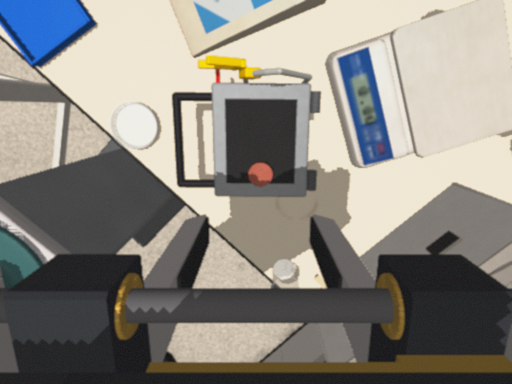

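The wrist view shows the lid corners at (213,84), (309,84), (306,195) and (215,195). The bar is at u≈179, v 94–185, the stopper at (260,175), and the prongs at (222,62) and (250,72). The faint circle at (297,200) is the clear beaker and the bottle at (285,270) is not one of ours. I refine the pose, then pick and place the stopper.

```bash
python3 - <<'E'
from h import *
import pickle
c=pickle.load(open("w1.pkl","rb")); im=cv2.cvtColor(cv2.imread("pics/w1.png"),cv2.COLOR_BGR2RGB)
P=lambda uv,z:onz("wrist",uv,z,c)
A,B,C,D=[P(u,.094) for u in((213,84),(309,84),(306,195),(215,195))]
print("sides",[np.linalg.norm(a-b).round(3) for a,b in((A,B),(B,C),(C,D),(D,A))])
ex=(B+C-A-D)[:2];ey=(A+B-C-D)[:2];yaw=np.arctan2(ex[1],ex[0]);print("yaw",yaw,np.arctan2(-ey[0],ey[1]),"lid c",(A+B+C+D)/4)
print("bar",P((178.5,140),.088))
b=[x for x in blobs(im,(0,100,60),(10,255,255),100)[0] if 240<x[0][0]<280]; print(b)
u=b[0][0]; S=P(u,.115); print("stop",S,"beaker",P((297,200),.05)); print([x for x in blobs(im,(20,120,100),(35,255,255),10)[0]])
ys=-.789; R=down(ys)
robot.move_ptp((S[0],S[1],.16),R); robot.move_linear((S[0],S[1],.117),.08); robot.gripper_to(0.0)
s=robot.get_state(); print("grip",s["opening"],s["grasp_force"],s["time"])
robot.move_linear((S[0],S[1],.2),.15); s=robot.get_state(); print("lift",s["opening"],s["grasp_force"])
assert s["opening"]>.01
np.save("S.npy",S)
ok=robot.ik((.424,.171,.12),R); print(ok)
robot.move_ptp((.424,.171,.15),R); s=robot.get_state(); print(s["opening"],s["time"])
im=robot.grab_frame("scene"); cv2.imwrite("pics/s2.png",cv2.cvtColor(im,cv2.COLOR_RGB2BGR)[130:310,130:370].repeat(3,0).repeat(3,1))
E
```

```text
sides [np.float64(0.105), np.float64(0.126), np.float64(0.109), np.float64(0.126)]
yaw -0.7910413327945397 -0.7942398248812704 lid c [ 0.50874321 -0.15459375  0.094     ]
bar [ 0.44254365 -0.08549859  0.088     ]
[(array([260.2, 173.4]), [247, 162, 27, 24, 497])]
stop [ 0.48508835 -0.17702833  0.115     ] beaker [ 0.48465867 -0.247424    0.05      ]
[(array([228.3,  65.3]), [198, 56, 63, 23, 712]), (array([135.3, 277.4]), [134, 276, 4, 4, 11]), (array([119.8, 306.6]), [115, 278, 13, 61, 256]), (array([394.3, 283.9]), [391, 278, 8, 13, 29]), (array([399.4, 315.7]), [392, 290, 12, 49, 176])]
grip 0.024744165589590198 30.00015597019228 4.5917
lift 0.024578940278918722 29.999893242493272
[ 0.08289475  0.31884062 -0.61139972  2.09616704  0.25410517  0.79774878
 -1.47283679]
0.024314219094725434 6.6333
```

View pics/s2.png

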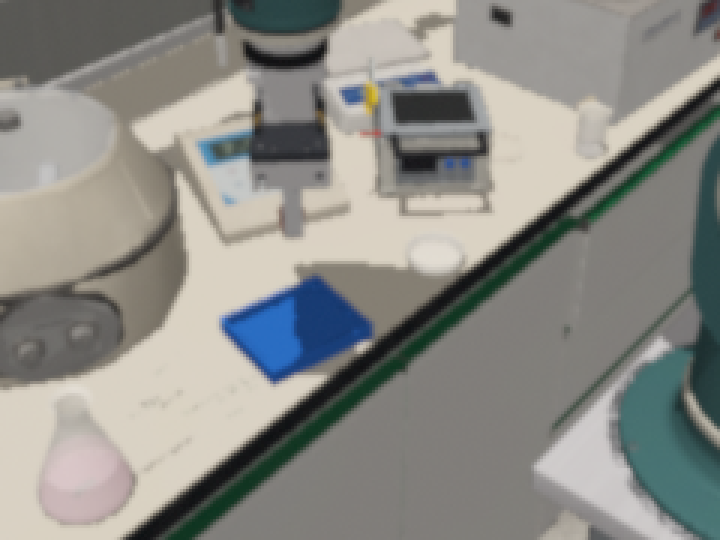

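The stopper is held over the blue tray and everything else is undisturbed. Next I set it down and then look along the hinge axis with a tilted wrist view.

```bash
python3 - <<'E'
from h import *
import pickle
print("tray2",onz("scene",(228.3,239.3),.006))
robot.move_linear((.424,.171,.05),.15); t=robot.move_linear((.424,.171,.026),.05,threshold=3)
s=robot.get_state(); print("touch",t,s["ee_pos"],s["opening"])
robot.gripper_to(.05); robot.move_linear((.424,.171,.15),.2); robot.gripper_to(.04)
im=robot.grab_frame("top"); b=[x for x in blobs(im,(0,110,60),(8,255,255),10)[0]]; print(b)
im=robot.grab_frame("scene"); print([x for x in blobs(im,(0,110,60),(8,255,255),10)[0]])
# tilted look
c=pickle.load(open("w1.pkl","rb")); Rc=cv2.Rodrigues(np.array(c["rvec"]))[0].T; pc=-Rc@np.array(c["tvec"])
Rt=down(-.788); Rt=np.array([[.70946,.70475,0],[.70475,-.70946,0],[0,0,-1]]); pt=np.array([.486,-.175,.3])
Rtc=Rt.T@Rc; ptc=Rt.T@(pc-pt); print("cam in tool",ptc.round(3),Rtc.round(2).tolist()); pickle.dump((Rtc,ptc),open("tc.pkl","wb"))
yaw=-.792; ex=np.array([np.cos(yaw),np.sin(yaw),0]); ey=np.array([-np.sin(yaw),np.cos(yaw),0]); z=np.array([0,0,1.])
C=np.array([.5085,-.153,0]); F=C-.03*ex+.08*ey+.13*z; q0=np.array(robot.get_state()["qpos"]); best=[]
for el in np.radians([20,30,40,50]):
  for az in np.radians([0,-30,30]):
    d=-np.cos(el)*(np.cos(az)*ey+np.sin(az)*ex)-np.sin(el)*z
    for roll in np.radians(np.arange(0,360,30)):
      for D in(.22,.3):
        x=np.cross(d,z);x/=np.linalg.norm(x);y=np.cross(d,x)
        X=np.cos(roll)*x+np.sin(roll)*y; Rcw=np.c_[X,np.cross(d,X),d]; R=Rcw@Rtc.T; p=F-D*d-R@ptc
        if p[2]<.15: continue
        hy=(p-F)@ey
        q=robot.ik(p,R)
        if q is None or (hy<.06 and p[2]<.26): continue
        best.append((np.abs(np.array(q)-q0).max()+2*el+abs(az),el,az,roll,D,p.round(3).tolist(),np.round(q,3).tolist()))
best.sort(key=lambda b:b[0]); [print(b) for b in best[:6]]; print(len(best)); s=robot.get_state();print(s["time"],s["qpos"])
E
```

```text
tray2 [0.42456051 0.17118549 0.006     ]
touch True [0.42382691 0.17058001 0.02645197] 0.024582545925959962
[(array([501.4,  60.7]), [490, 50, 22, 23, 398])]
[(array([228.3, 236.3]), [226, 233, 6, 8, 39])]
cam in tool [ 0.069 -0.    -0.162] [[-0.0, -0.97, -0.24], [1.0, -0.0, 0.0], [-0.0, -0.24, 0.97]]
(np.float64(1.7483582913051374), np.float64(0.3490658503988659), np.float64(0.0), np.float64(3.141592653589793), 0.3, [0.622, 0.001, 0.199], [-0.434, 0.97, 0.351, 1.095, 0.273, 1.913, -0.913])
(np.float64(1.8160719207193181), np.float64(0.3490658503988659), np.float64(0.0), np.float64(4.1887902047863905), 0.3, [0.609, 0.021, 0.186], [-0.284, 0.948, -0.157, 1.202, 0.696, 1.98, -2.201])
(np.float64(1.8193137087955118), np.float64(0.3490658503988659), np.float64(0.0), np.float64(3.6651914291880923), 0.3, [0.613, 0.011, 0.196], [-0.199, 0.924, -0.225, 1.169, 0.653, 1.984, -1.691])
(np.float64(1.9180695053590195), np.float64(0.3490658503988659), np.float64(0.0), np.float64(4.71238898038469), 0.3, [0.609, 0.027, 0.174], [-0.404, 1.02, 0.016, 1.173, 0.667, 1.997, -2.652])
(np.float64(2.033898516807692), np.float64(0.5235987755982988), np.float64(0.0), np.float64(4.1887902047863905), 0.3, [0.6, 0.013, 0.205], [-0.232, 0.816, -0.198, 1.306, 0.653, 1.849, -2.24])
(np.float64(2.038904329792423), np.float64(0.5235987755982988), np.float64(0.0), np.float64(3.6651914291880923), 0.3, [0.604, 0.002, 0.214], [-0.114, 0.796, -0.306, 1.28, 0.624, 1.854, -1.729])
84
9.8417 [ 0.10813884  0.26886119 -0.63208514  2.07183552  0.20812389  0.86239561
 -1.43253602]
```

The stopper is released in the tray: the scene view shows it at (228,236), at the tray centre. For the side look I stay clear of the shelf, so I view from the front-left.

```bash
python3 - <<'E'
from h import *
import pickle
Rtc,ptc=pickle.load(open("tc.pkl","rb"))
yaw=-.792; ex=np.array([np.cos(yaw),np.sin(yaw),0]); ey=np.array([-np.sin(yaw),np.cos(yaw),0]); z=np.array([0,0,1.])
C=np.array([.5085,-.153,0]); F=C-.03*ex+.08*ey+.13*z
p0=robot.get_state()["ee_pos"]; robot.move_linear((p0[0],p0[1],.28),.25); q0=np.array(robot.get_state()["qpos"]); best=[]
for el in np.radians([20,30,40,50]):
  for az in np.radians([-20,-30,-40,-50]):
    d=-np.cos(el)*(np.cos(az)*ey+np.sin(az)*ex)-np.sin(el)*z
    for roll in np.radians(np.arange(0,360,30)):
      for D in(.25,.3):
        x=np.cross(d,z);x/=np.linalg.norm(x);y=np.cross(d,x)
        X=np.cos(roll)*x+np.sin(roll)*y; Rcw=np.c_[X,np.cross(d,X),d]; R=Rcw@Rtc.T; p=F-D*d-R@ptc
        b=p-.3*R[:,2]
        if p[2]<.15 or b[0]>.6 or (p-F)@ey<.05: continue
        q=robot.ik(p,R)
        if q is None: continue
        best.append((np.abs(np.array(q)-q0).max()+2*el-az,el,az,roll,D,p.round(3).tolist(),b.round(2).tolist(),np.round(q,3).tolist()))
best.sort(key=lambda b:b[0]); print(len(best),*best[:2],sep="\n")
robot.goto_joints(best[0][-1])
c=robot.camera_info("wrist"); im=robot.grab_frame("wrist"); cv2.imwrite("pics/w2.png",cv2.cvtColor(im,cv2.COLOR_RGB2BGR)); pickle.dump(c,open("w2.pkl","wb"))
print(robot.get_state()["time"],proj("wrist",[F,C+.055*ex+.088*z-.105*ex+.085*ey],c))
print(blobs(im,(20,120,100),(35,255,255),20)[0],blobs(im,(0,130,80),(8,255,255),8)[0])
E
```

```text
82
(np.float64(2.1319321123426693), np.float64(0.3490658503988659), np.float64(-0.5235987755982988), np.float64(3.6651914291880923), 0.3, [0.561, 0.034, 0.196], [0.59, 0.29, 0.35], [-0.141, 0.749, -0.539, 1.612, 0.971, 1.799, -1.681])
(np.float64(2.190915897515113), np.float64(0.3490658503988659), np.float64(-0.5235987755982988), np.float64(4.1887902047863905), 0.3, [0.552, 0.04, 0.186], [0.56, 0.31, 0.32], [-0.219, 0.763, -0.492, 1.674, 1.03, 1.8, -2.254])
11.5833 [[259.58439643 186.76018709]
 [222.3291414  153.56566787]]
[(array([258.5, 185.2]), [225, 167, 57, 52, 900]), (array([166.9, 307.4]), [161, 275, 17, 64, 309]), (array([342.3, 281.1]), [341, 275, 4, 12, 25]), (array([352.4, 311.3]), [345, 276, 13, 63, 259]), (array([306.7, 365.5]), [98, 356, 371, 16, 3442])] [(array([224. , 160.3]), [220, 152, 9, 18, 79])]
```

View pics/w2.png

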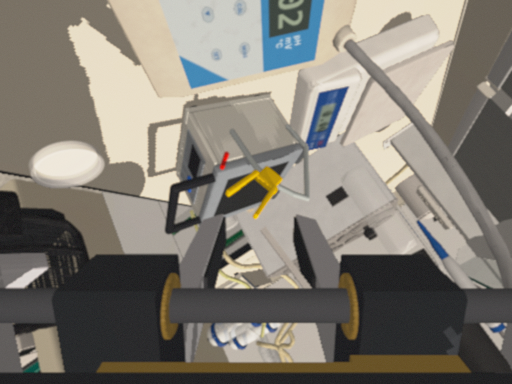

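The side view is upside down. The red pin runs from about (222,168) to its outer end at (226,153), and the two yellow prongs run roughly (228,193)–(262,178) and (258,215)–(275,188). I zoom in with polar marks on the pin plane.

```bash
python3 - <<'E'
from h import *
import pickle
c=pickle.load(open("w2.pkl","rb")); i=cv2.imread("pics/w2.png")
yaw=-.792; ex=np.array([np.cos(yaw),np.sin(yaw),0]); ey=np.array([-np.sin(yaw),np.cos(yaw),0]); z=np.array([0,0,1.])
H=np.array([.5085,-.153,0])+.055*ex+.088*z
k=7;u0,v0=205,135; a=cv2.resize(i[v0:v0+85,u0:u0+110],None,fx=k,fy=k,interpolation=cv2.INTER_CUBIC)
for y,col in((.085,(255,0,255)),(.07,(0,255,0))):
  for th in(0,.3,.4,.5,.6,.7):
    for r in(.09,.105,.12,.14):
      p=proj("wrist",H+y*ey-r*np.cos(th)*ex+r*np.sin(th)*z,c)[0]; q=tuple(int(v) for v in((p-[u0,v0]+.5)*k)); cv2.circle(a,q,2,col,-1)
      if r==.14: cv2.putText(a,str(th),q,0,.4,col,1)
cv2.imwrite("pics/w2c.png",a)
E
```

```text
(no output)
```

View pics/w2c.png

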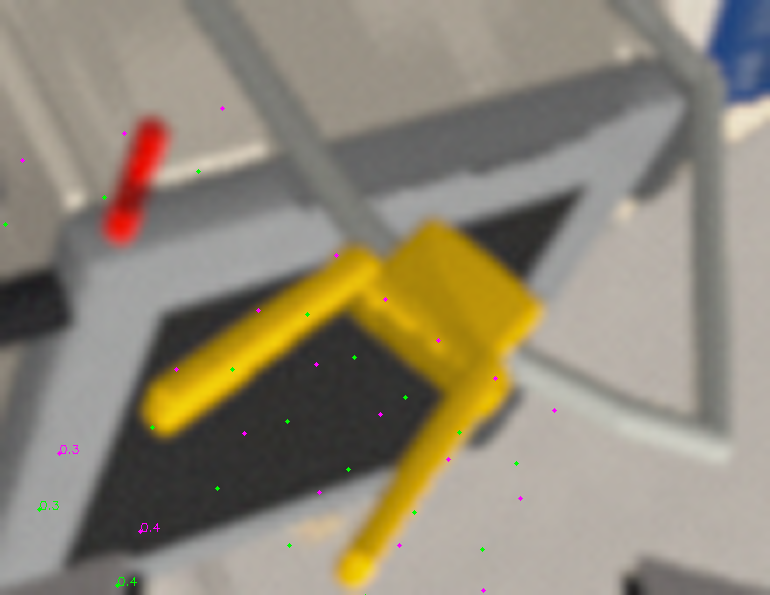

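The prongs read as about 0.30 rad and 0.56 rad. That is the given 0.26 spacing, and the triangulated centroid gave 0.427, so the fork is at about 0.43 rad. Next I grasp the bar and raise the lid along its arc.

```bash
python3 - <<'E'
from h import *
import pickle
yaw=-.792; R=down(yaw); ex=np.array([np.cos(yaw),np.sin(yaw),0]); z=np.array([0,0,1.])
b=np.array([.4415,-.0845,.088])
robot.move_ptp((.424,.10,.28),R); robot.move_ptp(b+.12*z,R); robot.gripper_to(.042)
t=robot.move_linear(b,.08,threshold=8); s=robot.get_state(); print("down",t,s["ee_pos"],s["force"])
assert s["ee_pos"][2]<.093
robot.gripper_to(0.); s=robot.get_state(); print("grip",s["opening"],s["grasp_force"],s["force"],s["time"])
assert .006<s["opening"]<.014
b=np.array(s["ee_pos"])
for th in np.linspace(0,.43,7)[1:]:
    robot.move_linear(b+.152*((1-np.cos(th))*ex+np.sin(th)*z),.06)
    s=robot.get_state(); print(round(th,2),s["force"].round(1),round(s["opening"],4),(s["ee_pos"]-b).round(4))
print(s["time"])
c=robot.camera_info("wrist"); pickle.dump(c,open("w3.pkl","wb"))
im=robot.grab_frame("wrist"); sc=robot.grab_frame("scene"); tp=robot.grab_frame("top")
w=cv2.cvtColor(im,cv2.COLOR_RGB2BGR); cv2.imwrite("pics/w3.png",w)
f=lambda i,u,v:cv2.resize(cv2.cvtColor(i,cv2.COLOR_RGB2BGR)[v:v+60,u:u+60],(384,384),interpolation=cv2.INTER_CUBIC)
m=np.hstack([w,np.vstack([f(sc,235,140),f(tp,270,145)])[:768:2,::1][:384]]) 
m=np.vstack([np.hstack([f(sc,235,135),f(tp,270,145)])[:, :768]]); cv2.imwrite("pics/m3.png",m)
print(blobs(sc,(0,110,60),(8,255,255),5)[0])
E
```

```text
down False [ 0.44172959 -0.0845852   0.08835202] [ 0.31769307 -0.73552938  0.15055927]
grip 0.009015440889860392 30.0044184923172 [ 7.15983702 -8.95486647 -3.05817037] 16.0167
0.07 [ 1.6 -1.4 -5.1] 0.0091 [ 0.0003 -0.0004  0.0108]
0.14 [ 2.1 -3.1 -6.5] 0.009 [ 0.001  -0.0013  0.0215]
0.22 [ 1.  -3.9 -6.3] 0.0087 [ 0.0022 -0.0026  0.0321]
0.29 [-1.6 -2.8 -5.9] 0.009 [ 0.0041 -0.0045  0.0426]
0.36 [-3.5 -2.5 -5.1] 0.0091 [ 0.0065 -0.0069  0.0534]
0.43 [-4.5 -1.2 -4.6] 0.0088 [ 0.0094 -0.0099  0.0639]
18.025
[(array([228.1, 236.3]), [226, 233, 5, 8, 38])]
```

View pics/w3.png

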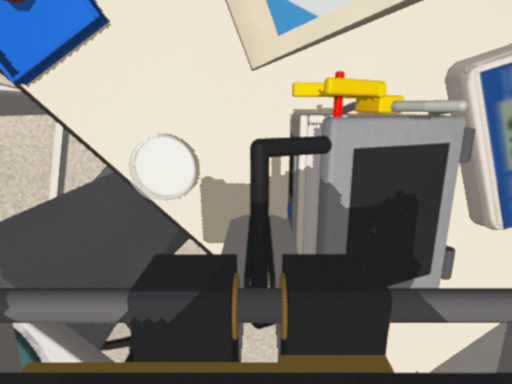

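View pics/m3.png

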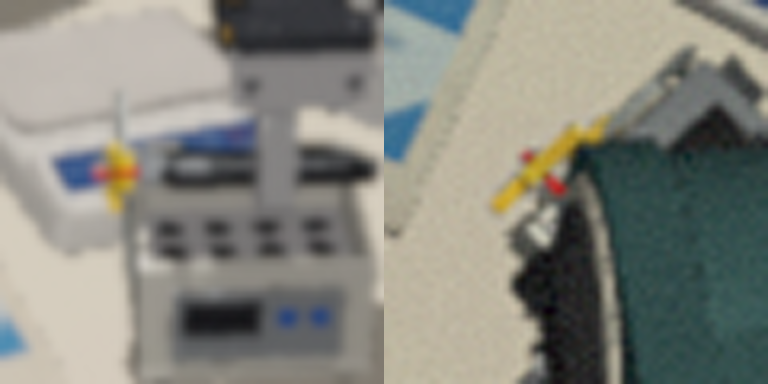

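The wrist view shows the bar held between the fingers, with the red pin at (339,95) passing between the prongs at (320,88) and (380,103). In the scene crop the pin (row 174) is near the middle of the yellow span (143–213). The stopper is still in the tray and the dish has not moved. I let it settle, check that it is steady and hand in.

```bash
python3 - <<'E'
from rig import robot
a=robot.get_state(); robot.pause(1.5); s=robot.get_state()
print(s["ee_pos"]-a["ee_pos"],s["force"],s["opening"],s["grasp_force"],s["time"])
print(robot.sign_off())
E
```

```text
[ 2.75295679e-06  1.40421396e-05 -9.43408108e-06] [-5.78307812 -2.36211248 -4.10101699] 0.009206025864327179 29.994557797908783 19.675
the job is handed in; nothing more can be done
None
```

I handed the job in at 19.7 s: the stopper is released in the blue tray, and the gripper is holding the lid still at about 0.43 rad with the pin between the prongs. My estimate of the prong setting is good to about 0.03 rad (0.09 allowed); sign-off returned no verdict.

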